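# Bring the stock tags up to date

## Robot

A 6-joint arm with a two-finger parallel gripper is mounted at the origin on a cart in front of the work surface, level with it; the furniture and walls round the work are solid. World frame = base frame: x ahead of the robot, y to its left, z up, the work surface at z = 0. Lengths are in m, angles in rad, forces in N, time in s.
With the tool pointing down it reaches from about 0.35 to 0.775 m from the base axis. Payload 7.3 kg.
Tool frame: the origin (TCP) lies on the centre line of the jaws, within the pads' length; the fingertips stand 17 mm ahead of it and the grasp point (between the pads) lies 2 mm behind it (robot.tcp_to_tips is the distance from the TCP to the fingertips, in m); z points along the fingers, y is the line along which they close (so a half turn about z gives the same grasp; the last joint's range is limited). The gripper opens to 92 mm and grips with 3 to 60 N. Pads are 19 mm wide; open, the fingers measure 130 mm over their backs; the gripper's body (75 mm by 190 mm) begins 47 mm behind the grasp point.
Start: joints at [-1.383, 0.342, 1.524, -0, 1.275, -0.146], TCP at [0.172, -0.496, 0.244] pointing down, gripper open.
Joint ranges: [-2.53, 2.53], [-0.77, 2.02], [0.04, 2.7], [-1, 4.14], [0.28, 2.66], [-3.11, 3.11]. Speed limits (rad/s): [2.57, 2.57, 3.14, 3.14, 3.14, 3.14].

## Interface

Orientations are given as [roll, pitch, yaw] about the fixed x, y, z axes, in that order (R = Rz(yaw) Ry(pitch) Rx(roll)).
In Python, from cell import robot gives the robot as it stands. The module is installed in compiled form; this text tells all that it offers.
- The arm moves only by the tool carry_out, never from a script. Its argument "commands" is a list of rows, each a list of 3 entries, a list of its own where there are three numbers: the shift along the tool's x, y, z in m, then the turn about the tool's z in rad, then the opening, from 0 (shut) to 1 (fully open). In form: [[[dx, dy, dz], yaw, claw], ...]. A call has 1 to 20 rows; each row shifts and turns the commanded pose from where the row before left it, along the tool's axes as they then stand; what a row does not reach is not made up. A row lasts 1/8 s, in which the tool goes at most 62.5 mm and 10.7 degrees, less where a joint would pass 70% of its speed; a pose out of reach is approached as far as the arm can. A call is refused whole if a number of a shift passes 0.0625 or a number of a turn 0.188, either way. A call with a gripper value outside its range is refused whole. The fingers move at their own pace and stop on an object; "newtons" is the grip in N (left out, the last holds). Time passes only in rows, so rows that do not move let the fingers close. It gives the time, the measured TCP pose, the force, the opening and the grip force at its end, in the units of the state.
- robot.observe(): the state, without advancing time (a new reading comes with each control period).
- robot.read_camera(name): name is "scene" or "top"; returns a dict with "pixels" (384x512x3 uint8, red, green, blue), "fx", "fy", "cx", "cy" (pixels), "view" (4x4, takes a point from world to camera coordinates). Camera axes: x right, y up, looking along -z (the intrinsics and any distortion apply to the point x, -y, -z); pixel columns grow to the right and rows downward; lengths in m; the calibration is good to about 2 mm. A picture is of the moment at which its call begins. There is no depth.
- robot.hand_in(): hands the job in; it is judged then, once.
Trained networks look in a picture, given as the dict that the camera call returned (one of the last four; its "shot" number tells which), for a name from the list of things; names that differ only in an ending like _2 or _b are one class to them, and where a whole thing is asked for, a point or a joint stands for the part that bears it (a point fixed in the world has none). Each returns a list of dicts, best first, with "p" (0 to 1); they miss things now and then, are a little off and sometimes report something else, mostly with a low value. They report only what shows in the picture. A call takes as long as a camera call.
- robot.find_in(picture, name): "at" ([column, row] in pixels, amid what is visible of it).
- robot.tip_of(picture, name): "at" ([column, row] in pixels: a listed point, or the origin of a listed thing).
The state is a dict: "time": time; "qpos": joint angles; "qvel": joint speeds; "joint_efforts": joint torques, N m; "tool_pos": TCP position; "tool_rot": TCP orientation; "contact_force": force on the tool from outside, world axes, zero at the start; "torque": the same for the moment, N m; "opening": finger opening in m; "grip_force": force on a finger pad.
Only numpy, scipy, OpenCV 4.12 (cv2) and the standard library are available. Lean on these libraries where they do the work, as an engineer would, in place of code of your own. Each camera call takes 0.05 s, during which the arm holds its last target. There are 200 camera calls.

## Task

Make the hinged tags on the stock board agree with the bins in front of them: the tag behind each bin that holds a weighing bottle must lean toward its bin, ring face up, and the tag behind each empty bin must lean back away from it, bar face up. Flip only by gently pushing the tags over with the fingers; do not grip a tag, and leave the bottles and everything else on the bench where they stand.

Things in the scene. Friction and masses are not known exactly. Their poses are not given: they have to be found in the camera images.
- board: Stock board, fixed: white plate 198 (x) x 336 (y) x 8 mm on the worktop; origin at the centre of its underside. Its x axis points from the row of bins (near the robot) to the row of tags (far). Four bins and four tags, pitch 78 mm along y, each tag straight behind its bin. Two bins hold a weighing bottle, two are empty; which ones varies. A strip 22 mm high above the worktop closes each end.
- mount_a: Hinge mount and tag A, fixed; axes as the board's, origin 8 mm above the worktop; hinge axis along y 32 mm above the origin. Tag: white plate of slick plastic (friction 0.3), 50 mm wide (y), 3 mm thick, 45 mm from axis to free edge. At either rest it rises at 42 degrees: free edge 33 mm from the axis in x, 70 mm above the worktop, open below; upright 85 mm. Mount ears at y +-30 mm, 43 mm above the worktop. Place in the row varies.
- bay_a (a point): Centre of the bin place that belongs to tag A: 110 mm from the hinge axis along the board's -x, on the board's top (8 mm above the worktop). The bin there is a fixed open grey box, 60 (x) x 70 (y) mm, 26 mm high, 3 mm walls and floor.
- tag_a (a joint): Angle of tag A, rad: 0 = leaning away from its bin, raised bar on the upper face (empty); 1.675 = leaning toward its bin, raised ring on the upper face (full); 0.84 = upright. It turns almost freely (20 g): pushed 10 degrees or more past upright it falls to the other rest by itself. Three tags start near 0 and one near 1.675.
- mount_b: Hinge mount and tag B, fixed; axes as the board's, origin 8 mm above the worktop; hinge axis along y 32 mm above the origin. Tag: white plate of slick plastic (friction 0.3), 50 mm wide (y), 3 mm thick, 45 mm from axis to free edge. At either rest it rises at 42 degrees: free edge 33 mm from the axis in x, 70 mm above the worktop, open below; upright 85 mm. Mount ears at y +-30 mm, 43 mm above the worktop. Place in the row varies.
- bay_b (a point): Centre of the bin place that belongs to tag B: 110 mm from the hinge axis along the board's -x, on the board's top (8 mm above the worktop). The bin there is a fixed open grey box, 60 (x) x 70 (y) mm, 26 mm high, 3 mm walls and floor.
- tag_b (a joint): Angle of tag B, rad: 0 = leaning away from its bin, raised bar on the upper face (empty); 1.675 = leaning toward its bin, raised ring on the upper face (full); 0.84 = upright. It turns almost freely (20 g): pushed 10 degrees or more past upright it falls to the other rest by itself. Three tags start near 0 and one near 1.675.
- mount_c: Hinge mount and tag C, fixed; axes as the board's, origin 8 mm above the worktop; hinge axis along y 32 mm above the origin. Tag: white plate of slick plastic (friction 0.3), 50 mm wide (y), 3 mm thick, 45 mm from axis to free edge. At either rest it rises at 42 degrees: free edge 33 mm from the axis in x, 70 mm above the worktop, open below; upright 85 mm. Mount ears at y +-30 mm, 43 mm above the worktop. Place in the row varies.
- bay_c (a point): Centre of the bin place that belongs to tag C: 110 mm from the hinge axis along the board's -x, on the board's top (8 mm above the worktop). The bin there is a fixed open grey box, 60 (x) x 70 (y) mm, 26 mm high, 3 mm walls and floor.
- tag_c (a joint): Angle of tag C, rad: 0 = leaning away from its bin, raised bar on the upper face (empty); 1.675 = leaning toward its bin, raised ring on the upper face (full); 0.84 = upright. It turns almost freely (20 g): pushed 10 degrees or more past upright it falls to the other rest by itself. Three tags start near 0 and one near 1.675.
- mount_d: Hinge mount and tag D, fixed; axes as the board's, origin 8 mm above the worktop; hinge axis along y 32 mm above the origin. Tag: white plate of slick plastic (friction 0.3), 50 mm wide (y), 3 mm thick, 45 mm from axis to free edge. At either rest it rises at 42 degrees: free edge 33 mm from the axis in x, 70 mm above the worktop, open below; upright 85 mm. Mount ears at y +-30 mm, 43 mm above the worktop. Place in the row varies.
- bay_d (a point): Centre of the bin place that belongs to tag D: 110 mm from the hinge axis along the board's -x, on the board's top (8 mm above the worktop). The bin there is a fixed open grey box, 60 (x) x 70 (y) mm, 26 mm high, 3 mm walls and floor.
- tag_d (a joint): Angle of tag D, rad: 0 = leaning away from its bin, raised bar on the upper face (empty); 1.675 = leaning toward its bin, raised ring on the upper face (full); 0.84 = upright. It turns almost freely (20 g): pushed 10 degrees or more past upright it falls to the other rest by itself. Three tags start near 0 and one near 1.675.
- bottle_wide: Weighing bottle standing loose in a bin: squat glass jar with white contents and a knobbed glass lid, 46 mm diameter, 46 mm high; origin at the centre of its underside, at most 4 mm from the bin's centre in x and y, 11 mm above the worktop.
- bottle_mid: Weighing bottle standing loose in another bin, 40 mm diameter, 50 mm high, otherwise as bottle_wide.
- spare_bottle: Weighing bottle 34 mm diameter, 58 mm high, standing on the worktop beside the board's left end, in no bin; it counts for nothing. Bystander; origin at the centre of its underside.
- tape_roll: Roll of yellow tape 62 mm diameter, 19 mm high, lying left of the board. Bystander; origin at the centre of its underside.
- timer: White bench timer 66 x 62 x 17 mm, right of the board. Bystander; origin at the centre of its underside.
- amber_bottle: Amber bottle with a red cap, 48 mm diameter, 83 mm high, right of the board. Bystander; origin at the centre of its underside.
- petri: Petri dishes, 64 mm diameter, 16 mm high, farther left on the worktop. Bystander; origin at the centre of its underside.
- beaker: Glass beaker 72 mm diameter, 70 mm high, far left on the worktop. Bystander; origin at the centre of its underside.

How it is judged:
At the end, for the whole second after the job is handed in: Each tag whose bin holds a bottle (bottle axis within 30 mm of the bay centre) rests at 1.55 rad or more; each tag whose bin is empty rests at 0.12 rad or less; both bottles stand upright (within 0.1 rad), at rest, within 15 mm of where they began (((horizontal distance between any of bottle_wide, bottle_mid and bay_a below 0.03 m and value of joint tag_a above 1.55 rad) or (not (horizontal distance between any of bottle_wide, bottle_mid and bay_a below 0.03 m) and value of joint tag_a below 0.12 rad)) and ((horizontal distance between any of bottle_wide, bottle_mid and bay_b below 0.03 m and value of joint tag_b above 1.55 rad) or (not (horizontal distance between any of bottle_wide, bottle_mid and bay_b below 0.03 m) and value of joint tag_b below 0.12 rad)) and ((horizontal distance between any of bottle_wide, bottle_mid and bay_c below 0.03 m and value of joint tag_c above 1.55 rad) or (not (horizontal distance between any of bottle_wide, bottle_mid and bay_c below 0.03 m) and value of joint tag_c below 0.12 rad)) and ((horizontal distance between any of bottle_wide, bottle_mid and bay_d below 0.03 m and value of joint tag_d above 1.55 rad) or (not (horizontal distance between any of bottle_wide, bottle_mid and bay_d below 0.03 m) and value of joint tag_d below 0.12 rad)) and distance of each of bottle_wide, bottle_mid from where it was at the start of the episode below 0.015 m and angle between each of bottle_wide, bottle_mid's own z axis and vertical below 0.1 rad and linear speed of each of bottle_wide, bottle_mid below 0.02 m/s); the robot touches nothing.
It fails at once if a bottle in a bin is lifted, tipped or shoved about (over 15 mm or 0.3 rad) (distance of any of bottle_wide, bottle_mid from where it was at the start of the episode above 0.015 m or angle between any of bottle_wide, bottle_mid's own z axis and vertical above 0.3 rad).
It fails at once if a bystander is lifted or knocked out of place (over 20 mm) (distance of any of spare_bottle, tape_roll, timer, amber_bottle, petri, beaker from where it was at the start of the episode above 0.02 m).
It fails at once if a tag is gripped or forced (over 25 N from the fingers) (contact force between the fingers and mount_a above 25 N or contact force between the fingers and mount_b above 25 N or contact force between the fingers and mount_c above 25 N or contact force between the fingers and mount_d above 25 N).
It also fails if it takes over 51 s, if anything falls off the work surface, if the arm or the gripper's body presses on something with over 40 N, if the wrist force passes 120 N, or if a joint passes its speed limit or range.

## Working session

There is one attempt and no reset: what is moved stays moved. The work goes in short steps, Python scripts to look and compute and a tool call to move; the robot and the scene stay as the last step left them, time stands still between calls to the robot, and variables do not carry over. Pictures are saved under pics/ and viewed, at most 10 in all, crops included, and the job is handed in when it is done.

Besides the shell and the picture viewer there is one more tool, called as name(argument=value, ...), one argument or row to a line, values as JSON. carry_out: Moves the arm, as the interface text tells. Its arguments: {"type":"object","properties":{"commands":{"type":"array"},"newtons":{"type":"number"}},"required":["commands"]}

```bash
mkdir -p pics
cat > h.py <<'E'
import numpy as np, cv2
from cell import robot
def ray(p,uv):
    V=np.array(p["view"]);R=V[:3,:3];c=-R.T@V[:3,3]
    d=np.array([(uv[0]-p["cx"])/p["fx"],-(uv[1]-p["cy"])/p["fy"],-1.])
    return c,R.T@d
def at_z(p,uv,z):
    c,d=ray(p,uv);return c+d*(z-c[2])/d[2]
def proj(p,X):
    V=np.array(p["view"]);q=V[:3,:3]@np.array(X)+V[:3,3]
    return np.array([p["cx"]+p["fx"]*q[0]/-q[2],p["cy"]-p["fy"]*q[1]/-q[2]])
def save(p,n,s=1.5):
    cv2.imwrite("pics/"+n,cv2.resize(p["pixels"][:,:,::-1],None,fx=s,fy=s,interpolation=cv2.INTER_CUBIC))
E
python3 - <<'E'
from h import *
np.set_printoptions(precision=3,suppress=True)
for n in ["top","scene"]:
    p=robot.read_camera(n);save(p,n+"0.png")
    V=p["view"];print(n,p.keys(),-V[:3,:3].T@V[:3,3])
    for t,z in [("board",0),("mount_a",.008),("bottle_wide",.011),("bottle_mid",.011),("bay_a",.008),("spare_bottle",0),("amber_bottle",0)]:
        for r in robot.tip_of(p,t): print(t,r["p"],np.array(r["at"]),at_z(p,r["at"],z)[:2])
print(robot.observe())
E
```

```text
top dict_keys(['pixels', 'fx', 'fy', 'cx', 'cy', 'view', 'shot']) [0.318 0.058 1.08 ]
board 0.81 [320.8 204. ] [ 0.491 -0.189]
board 0.41 [280.6 224.4] [ 0.427 -0.061]
mount_a 0.93 [328.9 185.8] [ 0.547 -0.216]
mount_a 0.79 [354.3 184.1] [ 0.553 -0.297]
mount_a 0.52 [276.1 193.7] [ 0.523 -0.048]
bottle_wide 0.6 [354.3 183.1] [ 0.555 -0.296]
bottle_wide 0.51 [362.7 218.1] [ 0.444 -0.315]
bottle_mid 0.51 [321.8 204.7] [ 0.487 -0.19 ]
bottle_mid 0.44 [280.9 225.6] [ 0.422 -0.06 ]
spare_bottle 0.54 [256.1 227. ] [0.419 0.016]
spare_bottle 0.19 [329.4 187.1] [ 0.545 -0.219]
amber_bottle 0.85 [384.1 211. ] [ 0.467 -0.389]
amber_bottle 0.61 [117.5 182.4] [0.563 0.45 ]
scene dict_keys(['pixels', 'fx', 'fy', 'cx', 'cy', 'view', 'shot']) [-0.318  0.938  0.737]
board 0.72 [308.6 177.7] [ 0.496 -0.193]
board 0.59 [153.2 246.2] [0.57 0.44]
mount_a 0.69 [278.7 182.4] [ 0.545 -0.079]
mount_a 0.65 [310.5 166.3] [ 0.539 -0.261]
mount_a 0.58 [294.9 177.1] [ 0.527 -0.151]
mount_a 0.52 [307.5 171.1] [ 0.522 -0.22 ]
bottle_wide 0.67 [292.3 178.8] [ 0.522 -0.129]
bottle_mid 0.7 [307.1 194.7] [ 0.413 -0.074]
bottle_mid 0.65 [290.6 176.6] [ 0.538 -0.138]
bay_a 0.29 [307.  193.8] [ 0.42  -0.083]
bay_a 0.18 [264.8 204.8] [0.478 0.068]
spare_bottle 0.44 [288.2 207.1] [0.42  0.017]
{'time': 0.8, 'qpos': array([-1.383,  0.342,  1.524,  0.   ,  1.275, -0.146]), 'qvel': array([ 0.002,  0.002, -0.   ,  0.001, -0.   ,  0.   ]), 'joint_efforts': array([  0.   , -43.108, -24.447,   0.071,   0.048,  -0.   ]), 'tool_pos': array([ 0.172, -0.496,  0.244]), 'tool_rot': array([3.141, 0.   , 0.334]), 'contact_force': array([-0.825,  0.212,  0.326]), 'torque': array([ 0.005,  0.012, -0.001]), 'grip_force': 0.0, 'opening': 0.09179336944316512}
```

View pics/top0.png

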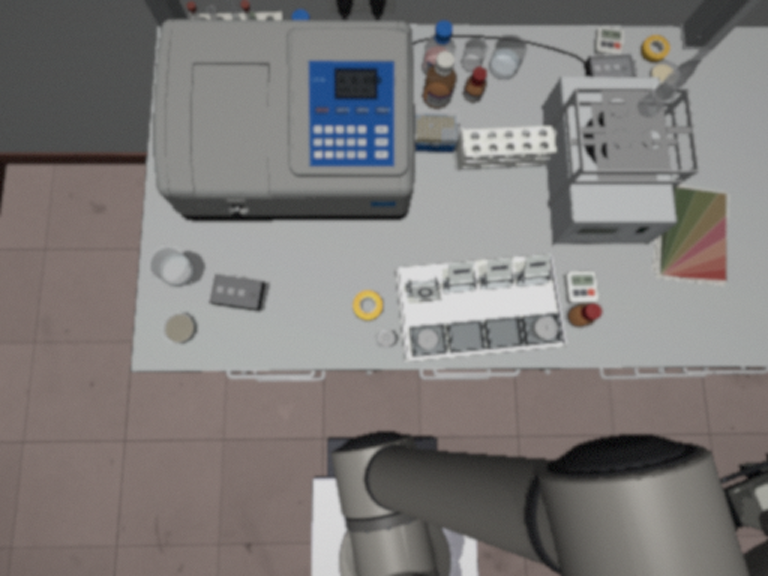

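View pics/scene0.png

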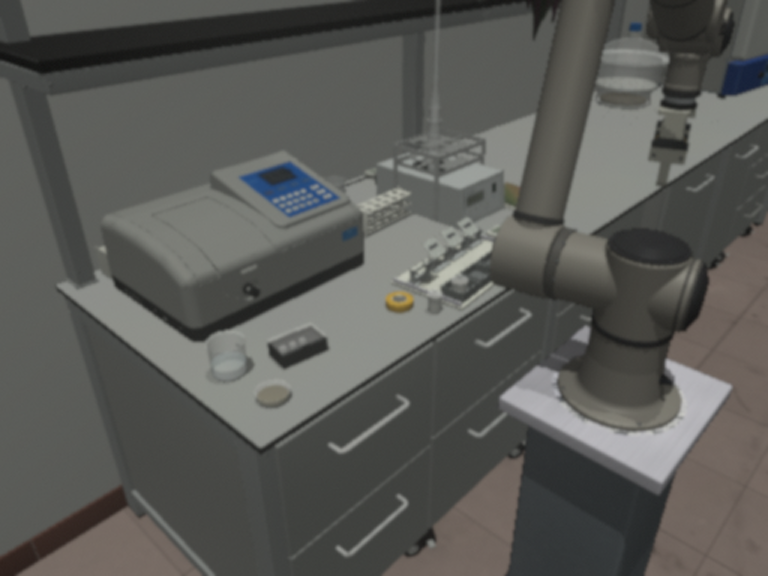

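The top picture shows the board, with what look like bottles in the leftmost (428,340) and rightmost (545,327) bins, and only the leftmost tag (425,288) leaning toward the bins. I'll take a crop to confirm and measure the board corners.

Run:
```python
from h import *
np.set_printoptions(precision=4,suppress=True)
p=robot.read_camera("top")
print(p["fx"],p["cx"],p["cy"])
im=p["pixels"][165:245,245:410,::-1]
cv2.imwrite("pics/crop0.png",cv2.resize(im,None,fx=4.8,fy=4.8,interpolation=cv2.INTER_CUBIC))
for n in ["mount_a","bottle_wide","amber_bottle","timer","board"]:
    for r in robot.find_in(p,n): print(n,r["p"],np.array(r["at"]))
# white board mask
g=p["pixels"].astype(int); m=(g.min(2)>195).astype(np.uint8)
m[:165]=0;m[245:]=0;m[:,:255]=0;m[:,:0]=0;m[:,376:]=0
ys,xs=np.nonzero(m);r=cv2.minAreaRect(np.c_[xs,ys].astype(np.float32));print(r);
for c in cv2.boxPoints(r): print(c,at_z(p,c,.008)[:2])
```

```text
348.77743398792603 250.35917852042735 193.7251196170568
mount_a 0.94 [357.3 181.6]
mount_a 0.85 [333.9 183.6]
mount_a 0.76 [305.5 187.7]
mount_a 0.54 [278.7 191.9]
bottle_wide 0.63 [362.7 218.6]
bottle_wide 0.5 [332.7 180.5]
amber_bottle 0.88 [387.5 209.3]
timer 0.87 [388.4 190.3]
board 0.74 [313.9 201.6]
board 0.54 [116.2 216.7]
board 0.36 [357.5 182.4]
((318.8231506347656, 204.09579467773438), (62.28960037231445, 102.97688293457031), 84.4006576538086)
[264.5415 178.1234] [ 0.5729 -0.0125]
[367.0271 168.0758] [ 0.6048 -0.3414]
[373.1048 230.0682] [ 0.4068 -0.3461]
[270.6192 240.1158] [ 0.3783 -0.0279]
```

View pics/crop0.png

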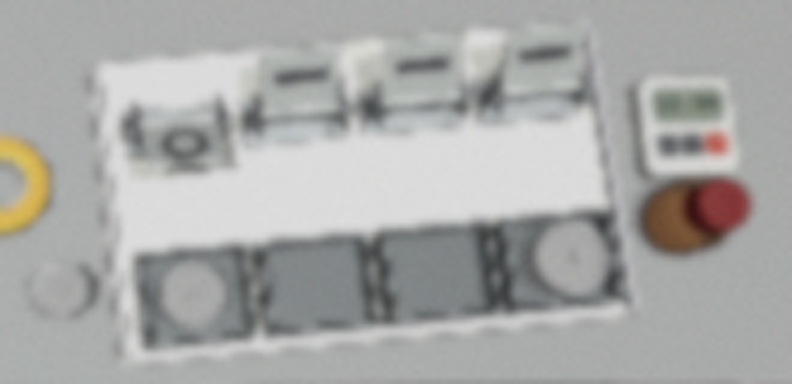

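The crop confirms it. The outer bins hold bottles and the two middle ones are empty. The leftmost tag shows its ring and leans toward its bin, which is right. The two middle tags show bars, also right. The rightmost tag at (535,60) shows a bar and has to be flipped toward its bin. Next I'll measure that tag and the clearance to the shaker behind it.

Run:
```python
from h import *
from scipy.optimize import least_squares
np.set_printoptions(precision=4,suppress=True)
p=robot.read_camera("top");q=robot.read_camera("scene")
f=lambda c:(c[0]/4.8+245,c[1]/4.8+165)
for n,c,z in [("edgeL",(505,38),.07),("edgeR",(580,28),.07),("earL",(487,108),.043),("earR",(588,97),.043),
 ("FL",(97,65),.015),("FR",(590,22),.015),("NR",(630,310),.015),("NL",(125,362),.015),
 ("binNL",(143,347),.034),("binNR",(622,300),.034),("bottleR",(572,257),.055),("bottleL",(193,293),.058)]:
    print(n,at_z(p,f(c),z)[:2])
# shaker: front-left bottom corner and top-front-left edge, triangulate
for a,b in [((370,160),(308,146)),]:
    print("shaker",at_z(p,a,0)[:2],at_z(q,b,0)[:2],at_z(p,a,.05)[:2])
im=q["pixels"][85:215,240:350,::-1]
cv2.imwrite("pics/crop1.png",cv2.resize(im,None,fx=4.5,fy=4.5,interpolation=cv2.INTER_CUBIC))
im=p["pixels"][40:180,355:475,::-1]
cv2.imwrite("pics/crop2.png",cv2.resize(im,None,fx=4,fy=4,interpolation=cv2.INTER_CUBIC))
```

```text
edgeL [ 0.5734 -0.2663]
edgeR [ 0.5797 -0.314 ]
earL [ 0.5343 -0.2605]
earR [ 0.5412 -0.3259]
FL [ 0.5699 -0.0141]
FR [ 0.598  -0.3413]
NR [ 0.4076 -0.3533]
NL [ 0.377  -0.0286]
binNL [ 0.3851 -0.0385]
binNR [ 0.4123 -0.3414]
bottleR [ 0.4373 -0.3041]
bottleL [ 0.4162 -0.0677]
shaker [ 0.6339 -0.356 ] [ 0.6745 -0.4236] [ 0.6193 -0.3368]
```

View pics/crop1.png

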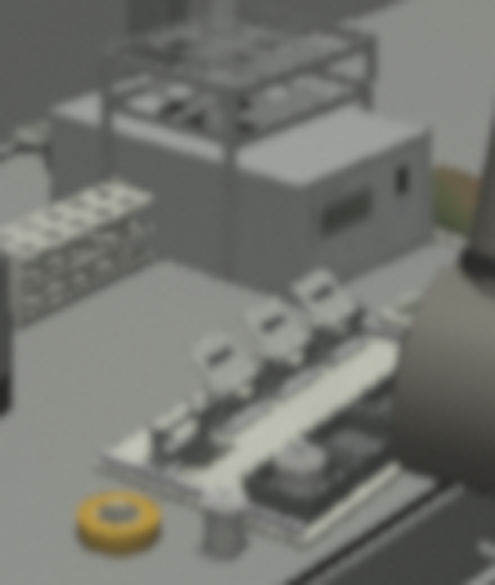

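View pics/crop2.png

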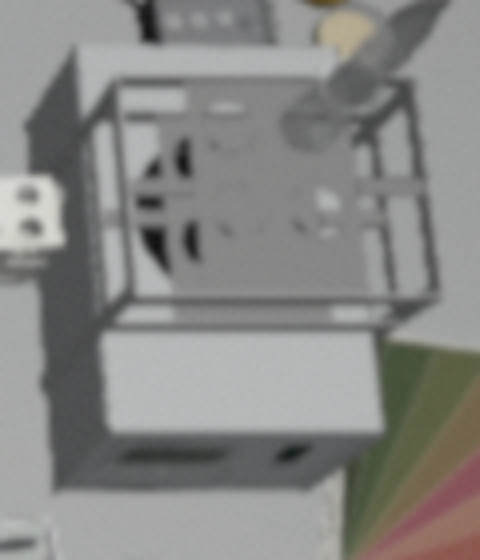

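Pictures and projections agree. The tag's free edge is near (0.577, -0.29) and its axis near x = 0.54. The shaker's front corner is near (0.632, -0.355) and it stands about 0.106 m high, so a slightly yawed tool clears it. I'll close the fingers, turn, and go above the spot behind the tag.

carry_out(
  commands=[
    [[0,0,0],0.178,0],
    [[0,0,0],0.178,0],
    [[0,0,0],0.178,0],
    [[0.038,-0.0294,0],0,0],
    [[0.038,-0.0294,0],0,0],
    [[0.038,-0.0294,0],0,0],
    [[0.038,-0.0294,0],0,0],
    [[0.038,-0.0294,0],0,0],
    [[0.038,-0.0294,0],0,0],
    [[0.038,-0.0294,0],0,0],
    [[0.038,-0.0294,0],0,0],
    [[0.038,-0.0294,0],0,0],
    [[0.038,-0.0294,0],0,0],
    [[0,0,0],0,0],
    [[0,0,0],0,0],
  ],
  newtons=5,
)

```text
time: 3.08
tool_pos: [0.6025, -0.2835, 0.2433]
tool_rot: [3.141, 0.001, -0.2]
contact_force: [-1.4, 0.4, 0.5]
opening: 0.0005
grip_force: 0.0
```

carry_out(
  commands=[
    [[0,0,0.035],0,0],
    [[0,0,0.035],0,0],
    [[0,0,0.035],0,0],
    [[0,0,0.03],0,0],
    [[0,0,0],0,0],
    [[0,0,0],0,0],
  ],
)

```text
time: 3.82
tool_pos: [0.603, -0.2846, 0.1104]
tool_rot: [3.141, -0.002, -0.201]
contact_force: [1.3, 0.4, 0.3]
opening: 0.0001
grip_force: 0.0
```

Run:
```python
from h import *
p=robot.read_camera("top");q=robot.read_camera("scene")
a=cv2.resize(p["pixels"][150:250,260:400,::-1],None,fx=4,fy=4,interpolation=cv2.INTER_CUBIC)
b=cv2.resize(q["pixels"][100:200,255:355,::-1],None,fx=4,fy=4,interpolation=cv2.INTER_CUBIC)
cv2.imwrite("pics/c3.png",cv2.resize(np.hstack([a,b]),None,fx=.83,fy=.83))
o=robot.observe();print(o["tool_pos"],o["contact_force"])
```

```text
[ 0.60348641 -0.2843525   0.11085939] [0.38907069 0.62516754 0.76725738]
```

View pics/c3.png

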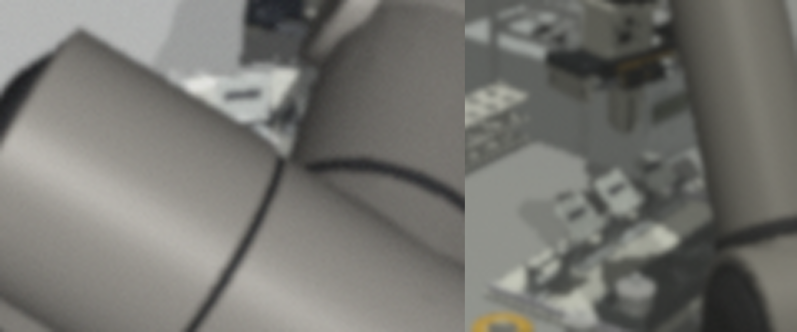

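The left half shows the arm covering most of the board. The right half shows the fingertips at (622,128), above and behind the rightmost tag at (655,172). I'll descend slowly.

carry_out(
  commands=[
    [[0,0,0.01],0,0],
    [[0,0,0.01],0,0],
    [[0,0,0.01],0,0],
    [[0,0,0.01],0,0],
    [[0,0,0],0,0],
    [[0,0,0],0,0],
  ],
)

```text
time: 4.68
tool_pos: [0.6031, -0.2835, 0.0688]
tool_rot: [3.141, -0.0, -0.2]
contact_force: [0.2, -0.3, 0.7]
opening: 0.0005
grip_force: 0.0
```

carry_out(
  commands=[
    [[-0.0048,0.0014,0],0,0],
    [[-0.0048,0.0014,0],0,0],
    [[-0.0048,0.0014,0],0,0],
    [[-0.0048,0.0014,0],0,0],
    [[-0.0048,0.0014,0],0,0],
    [[-0.0048,0.0014,0],0,0],
    [[-0.0048,0.0014,0],0,0],
    [[-0.0048,0.0014,0],0,0],
    [[-0.0048,0.0014,0],0,0],
    [[-0.0048,0.0014,0],0,0],
    [[-0.0048,0.0014,0],0,0],
    [[0,0,0],0,0],
    [[0,0,0],0,0],
  ],
)

```text
time: 6.3
tool_pos: [0.5482, -0.2881, 0.0688]
tool_rot: [3.141, -0.0, -0.2]
contact_force: [0.5, 0.2, -0.0]
opening: 0.0006
grip_force: 0.0
```

Now back off a little, rise, and move clear so I can look.

carry_out(
  commands=[
    [[0.015,-0.004,0],0,0],
    [[0.015,-0.004,0],0,0],
    [[0,0,-0.03],0,0],
    [[0,0,-0.05],0,0],
    [[0,0,-0.05],0,0],
    [[0,0,-0.04],0,0],
    [[-0.05,0.03,0],0,0],
    [[-0.05,0.03,0],0,0],
    [[-0.05,0.03,0],0,0],
    [[-0.05,0.03,0],0,0],
    [[-0.05,0.03,0],0,0],
    [[-0.05,0.03,0],0,0],
    [[-0.04,0.03,0],0,0],
    [[-0.03,0.03,0],0,0],
    [[0,0,0],0,0],
    [[0,0,0],0,0],
  ],
)

```text
time: 8.3
tool_pos: [0.1691, -0.4476, 0.2387]
tool_rot: [-3.141, -0.0, -0.201]
contact_force: [0.5, 0.6, 0.5]
opening: 0.0007
grip_force: 0.0
```

Run:
```python
from h import *
p=robot.read_camera("top")
cv2.imwrite("pics/c4.png",cv2.resize(p["pixels"][165:245,245:410,::-1],None,fx=4.8,fy=4.8,interpolation=cv2.INTER_CUBIC))
o=robot.observe();print(o["time"],o["tool_pos"],o["contact_force"])
```

```text
8.35 [ 0.16944825 -0.44734355  0.23869461] [ 0.16908616  0.29097616 -0.09031501]
```

View pics/c4.png

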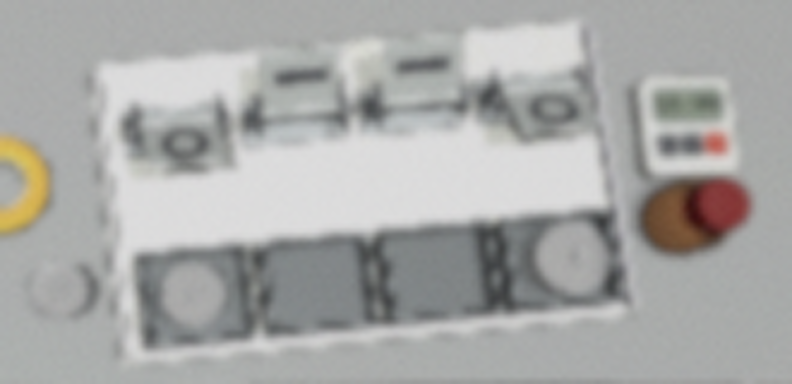

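The rightmost tag (550,110) now shows its ring and leans toward its bottle. The outer tags show rings, the middle two show bars, and the bottles haven't moved.

```bash
python3 -c "
from cell import robot
print(robot.hand_in())"
```

```text
the job is handed in; nothing more can be done
None
```

I flipped the rightmost tag toward its bottle and left the other three, which already matched their bins; the last picture shows all four agreeing and nothing else moved, and the job is handed in (no verdict returned).

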